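Load the fitting warmer, shut its drawer and set the thermostat

ROBOT

A 6-joint arm with a two-finger parallel gripper is mounted at the origin on the work surface. World frame = base frame: x ahead of the robot, y to its left, z up, the work surface at z = 0. Lengths are in mm, angles in degrees, forces in N, time in s.
With the tool pointing down it reaches from about 275 to 825 mm from the base axis. Payload 4.9 kg.
Tool frame: the origin (TCP) lies midway between the tips of the shut fingers; the grasp point (between the pads) lies 19 mm behind it; z points along the fingers, y is the line along which they close (so a half turn about z gives the same grasp; the last joint's range is limited). The gripper opens to 85 mm and grips with 20 to 120 N. Pads are 22 mm wide; open, the fingers measure 114 mm over their backs; the gripper's body (76 mm by 85 mm) begins 54 mm behind the grasp point. The pads swing forward as they close: fully open they stand 13 mm farther back than shut.
Start: joints at [-81.658, 18.69, -11.035, 60.275, 0, 82.311], TCP at [151.901, -528.625, 231.281] pointing down, gripper open.
Joint ranges: [-152.03, 152.03], [-55.5, 102.48], [-74.3, 77.21], [-110.64, 120.58], [-84.22, 78.4], [-180, 180]. Speed limits (degrees/s): [147.25, 147.25, 180, 180, 180, 180].

INTERFACE

Orientations are given as [roll, pitch, yaw] about the fixed x, y, z axes, in that order (R = Rz(yaw) Ry(pitch) Rx(roll)).
In Python, from bench import monitor, eyes, order gives the robot as it stands.
- The arm moves only by the shell command python3 -m handwheel 'ROWS' [OPENING]. ROWS is JSON, a list of rows, each a list of 2 entries, a list of its own where there are three numbers: the shift along the tool's x, y, z in m, then the turn, a rotation vector about the tool's x, y, z in degrees. In form: [[[x, y, z], [wx, wy, wz]], ...]. A call has 1 to 10 rows; each row is the pose to reach, as a shift and turn from the pose commanded when the call began, along the tool's axes at that moment; what a row does not reach only later rows make up. A row lasts 1/10 s, in which the tool goes at most 50 mm and 8.59 degrees, less where a joint would pass 70% of its speed; a pose out of reach is approached as far as the arm can. A call with a gripper value outside its range is refused whole. OPENING is the gripper's target within -1 to 1 (fully open at 1, half-way at 0, shut at -1), set as the call begins (- or left out, the last holds). The fingers move at their own pace and stop on an object; the grip force is fixed at half the most. Time passes only in rows, so rows that repeat a pose let the fingers close. It gives the time, the measured TCP pose, the force, the opening and the grip force at its end, in the units of the state.
- monitor.get_state(): the state, without advancing time (a new reading comes with each control period).
- eyes.get_image(name): name is "side" or "top" or "wrist"; returns a dict with "pixels" (420x560x3 uint8, red, green, blue), "camera_matrix" (3x3 intrinsics, pixels), "eye" and "orientation" of the camera in the world; the wrist camera has in their place "mount" (4x4, takes a point from camera to tool coordinates, whose origin is the TCP and whose axes are the flange's). Camera axes: x right, y down, z forward; pixel columns grow to the right and rows downward; lengths in mm; the calibration is good to about 2 mm. The wrist camera is an equidistant fisheye: a pixel r from the principal point sees the ray r / f radians off the axis. A picture is of the moment at which its call begins: read the wrist's pose just before it. There is no depth.
- order.finish_job(): hands the job in; it is judged then, once.
The state is a dict: "time": time; "q": joint angles; "qvel": joint speeds; "effort": joint torques, N m; "eef_pos": TCP position; "tool_rot": TCP orientation; "force": force on the tool from outside, world axes, zero at the start; "moment": the same for the moment, N m; "opening": finger opening in mm; "gripper_force": force on a finger pad.
Only numpy, scipy, OpenCV 4.12 (cv2) and the standard library are available. Lean on these libraries where they do the work, as an engineer would, in place of code of your own. Each camera call takes 0.05 s, during which the arm holds its last target. There are 200 camera calls.

TASK

Lay the straight black pipe coupling (the one with two short stubs on top) flat on the floor of the bench warmer's open drawer, stubs up, beside the elbow that is already there, and let go of it. Push the drawer fully home, and only then turn the thermostat knob on top of the warmer so that the white line on it points at the raised index tab on the scale ring. Leave the other things on the bench and on the warmer where they are, and the elbow lying in the drawer.

Things in the scene. Friction and masses are not known exactly. Their poses are not given: they have to be found in the camera images.
- coupling: Straight black pipe coupling, loose, 180 g: cylinder 105 mm long, 50 mm in diameter (52 at the 12 mm end collars), lying along its x on a flat foot 90 x 36 mm; axis 27 mm above the underside; two stubs 14 mm thick at x = +-36 mm reach up to 64 mm. Origin: centre of the underside, z up. Lies in one of four places left and right of the drawer; tee, bottle and mug have the others.
- elbow: Black 90 degree pipe elbow, 49 mm high, lying in the right (-y) half of the drawer. From above it fills a square of 90 x 90 mm about its origin (centre of the underside; z up): arms 44 mm thick (49 at their ends) run from the corner at (-20, -20) mm along +x and +y to 45 mm.
- tee: Bystander: black pipe tee, run 110 mm along x, branch 55 mm to +y, 49 mm in diameter, lying flat. Origin: centre of the underside, on the run.
- bottle: Bystander: brown glass bottle standing upright, 62 mm in diameter, 220 mm high. Origin: centre of the underside.
- mug: Bystander: white mug, 80 mm in diameter, 95 mm high, handle to +y. Origin: centre of the underside.
- can: Bystander: metal can, 64 mm in diameter, 130 mm high, standing on the right half of the warmer's top. Origin: centre of the underside.
- wrench: Bystander: steel spanner 200 mm long, 8 mm thick, lying on the bench between robot and drawer. Origin: its middle, underside; x along it.
- tape: Bystander: cardboard ring (tape core), 100 mm in diameter, 30 mm high, lying flat nearer the robot. Origin: centre of the underside.
- warmer: The bench warmer: a grey cabinet fixed to the bench, 250 mm deep (x), 310 mm wide (y), 110 mm high, with one steel-fronted drawer in its -x face. Origin: centre of the underside; its front, at x = -125 mm, faces the robot.
- warmer_drawer0 (a joint): How far the drawer stands open (m): 0 is fully home, 0.174 fully out. It slides along the warmer's own x axis (open = towards -x, to the robot) and stays where it is left; about 1 to 2 N moves it.
- drawer_floor (a point): Centre of the drawer's inner floor, 22 mm above the bench; axes as the warmer's. Inside: 205 mm (x) by 268 mm (y), walls 6 mm thick, 66 mm high over the floor; outside face of the 15 mm front panel 124 mm from here towards -x, top edge 99 mm above the bench. The warmer's roof, 76 mm above this floor, covers what is not pulled out.
- warmer_drawer0_handle (a point): Middle of the drawer's horizontal bar handle, along the warmer's y, 120 mm long, about 10 mm thick, 35 mm in front of the front panel and 72 mm above the bench.
- knob_grip (a point): Where to grip the thermostat knob: on its vertical axis, 147 mm above the bench (37 above the warmer's top). Black disc 60 mm in diameter with an upright grip bar across it, 57 x 14 mm, from 12 to 44 mm above the warmer's top. Axes turn with the knob: x along the bar; the white pointer line is on the -x half.
- knob_tip (a point): The pointing end of the knob: on its rim under the white line's outer end, 30 mm from the axis, same height as knob_grip.
- knob (a joint): Knob angle (rad), 0 to 4.7 between stops. Grows clockwise seen from above; at 0 the white line points to the warmer's front. It stays where it is left (0.04 N m).
- scale: Flat metal scale ring round the knob, fixed on the warmer's top, 88 mm inside, 116 mm outside diameter, 4 mm thick, ticks every 15 degrees, and one raised steel index tab (T-shaped, 23 mm long, 12 mm high). Origin: centre of the underside, on the knob's axis; the tab stands towards its -x. The tab is always clockwise of the knob's first position and within its travel.
- scale_mark (a point): Inner end of the raised index tab, 46 mm from the knob's axis, 8 mm above the warmer's top.
Not all that is in view belongs to the job. What is shaped like the coupling but red is not meant.

How it is judged (in metres and radians):
On the way, in this order (a step that is already met when the one before it is completed fails the run):
1. the coupling lies flat, stubs up, on the open drawer's floor, let go (x of coupling in the frame of drawer_floor between -0.095 and 0.095 m and y of coupling in the frame of drawer_floor between -0.125 and 0.125 m and z of coupling in the frame of drawer_floor between -0.006 and 0.008 m and angle between coupling's own z axis and vertical below 0.2 rad and contact force between the fingers and coupling below 0.2 N and linear speed of coupling below 0.03 m/s and value of joint warmer_drawer0 above 0.05 m), for 0.2 s.
2. the drawer is fully home (value of joint warmer_drawer0 below 0.004 m), for 0.2 s.
3. the knob's white line points at the index tab (y of knob_tip in the frame of scale between -0.0042 and 0.0042 m and x of knob_tip in the frame of scale below 0 m), for 0.2 s.
At the end, for the whole second after the job is handed in: The drawer is home (within 4 mm), the coupling and the elbow both lie flat on its floor (tilt under 0.2 rad, underside within about 7 mm of the floor) and still, and the knob, at rest, points at the index tab within 8 degrees (all of step 3 and x of coupling in the frame of drawer_floor between -0.095 and 0.095 m and y of coupling in the frame of drawer_floor between -0.125 and 0.125 m and z of coupling in the frame of drawer_floor between -0.006 and 0.008 m and angle between each of coupling, elbow's own z axis and vertical below 0.2 rad and x of elbow in the frame of drawer_floor between -0.095 and 0.095 m and y of elbow in the frame of drawer_floor between -0.125 and 0.125 m and z of elbow in the frame of drawer_floor between -0.006 and 0.008 m and value of joint warmer_drawer0 below 0.004 m and contact force between the fingers and coupling below 0.2 N and linear speed of coupling below 0.03 m/s and velocity of joint knob between -0.05 and 0.05 rad/s); the robot touches nothing.
It fails at once if the tee, bottle, mug, can, wrench or tape core is moved by more than 40 mm or tipped over (distance of any of tee, bottle, mug, can, wrench, tape from where it was at the start of the episode above 0.04 m or angle between any of tee, bottle, mug, can, wrench, tape's own z axis and vertical above 0.5 rad).
It also fails if it takes over 72 s, if anything falls off the work surface, if the arm or the gripper's body presses on something with over 40 N, if the wrist force passes 120 N, or if a joint passes its speed limit or range.

## Working session

There is one attempt and no reset: what is moved stays moved. The work goes in short steps, Python scripts to look and compute and a shell command to move; the robot and the scene stay as the last step left them, time stands still between calls to the robot, and variables do not carry over. Pictures are saved under pics/ and viewed, at most 13 in all, crops included, and the job is handed in when it is done.

```bash
ls; mkdir -p pics
python3 - <<'E'
from bench import monitor,eyes
import cv2,numpy as np,json,pickle
s=monitor.get_state();print(s)
d={}
for n in("top","side"):
    im=eyes.get_image(n);d[n]=im
    print(n,im["camera_matrix"],im["eye"],im["orientation"])
    cv2.imwrite(f"pics/{n}0.png",im["pixels"][:,:,::-1])
pickle.dump(d,open("cam.pkl","wb"))
E
```

```text
pics
{'time': 0.0, 'q': array([-8.16589551e+01,  1.87315932e+01, -1.10904043e+01,  6.02739513e+01,
        3.20102048e-04,  8.23114192e+01]), 'qvel': array([ 0.04404743,  0.05329902,  0.00290289, -0.0139969 ,  0.12718026,
       -0.08365904]), 'effort': array([-1.43486886e-03, -4.43397760e+01,  2.62442476e+01,  1.54219160e-02,
       -1.93642577e-04,  8.55866972e-06]), 'eef_pos': array([ 151.80924062, -528.05093977,  230.51799891]), 'tool_rot': array([-1.79904957e+02, -1.31540847e-02,  1.60296145e+01]), 'force': array([0.03013136, 0.10290214, 0.29609901]), 'moment': array([ 5.11881913e-03, -7.15633297e-06,  1.35487625e-02]), 'gripper_force': 0.0, 'opening': 85.40377716723822}
top [[495.24418143   0.         281.05584342]
 [  0.         495.24418143 209.71580932]
 [  0.           0.           1.        ]] [ 403.46898294   -5.70833606 1352.31052756] [-176.05336724   -0.43581556  -88.5796603 ]
side [[461.66562762   0.         278.96648594]
 [  0.         461.66562762 212.93469037]
 [  0.           0.           1.        ]] [-59.444317   629.85451771 902.20811677] [-132.95774146   -1.06843016 -137.94297793]
```

View pics/top0.png

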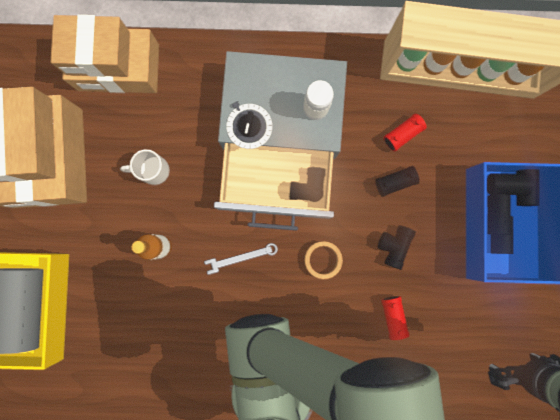

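View pics/side0.png

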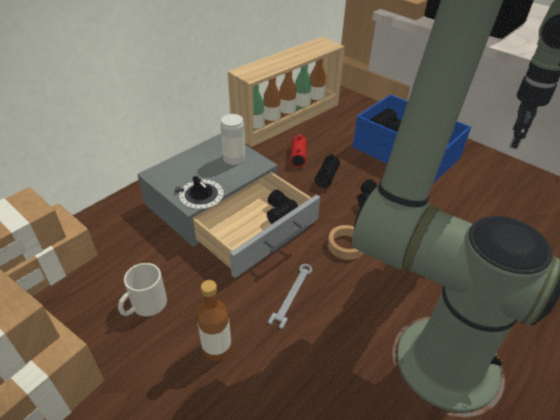

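The top view shows these things that could be taken for the coupling:
- a black straight piece at (397,181)
- red look-alikes at (405,132) and (397,317)
- the tee at (398,246)
- black fittings in the blue bin at (512,210)
- the elbow at (308,187)

I choose (397,181), which is black, straight and loose beside the drawer. The side view shows the same piece at (327,171). A close crop will check this and also show the knob.

Run:
```python
import pickle,cv2,numpy as np
d=pickle.load(open("cam.pkl","rb"));p=d["top"]["pixels"][:,:,::-1]
f=lambda r,c,h,w,k,g:np.clip(255*(cv2.resize(p[r:r+h,c:c+w],None,fx=k,fy=k,interpolation=cv2.INTER_CUBIC)/255.)**g,0,255).astype('uint8')
a=f(155,370,60,60,6.6,.45);b=f(95,219,60,60,6.6,.7)
c=f(135,205,100,140,4,.7)
cv2.imwrite("pics/crop1.png",np.hstack([a,b]))
cv2.imwrite("pics/crop2.png",c)
```

```text
(no output)
```

View pics/crop1.png

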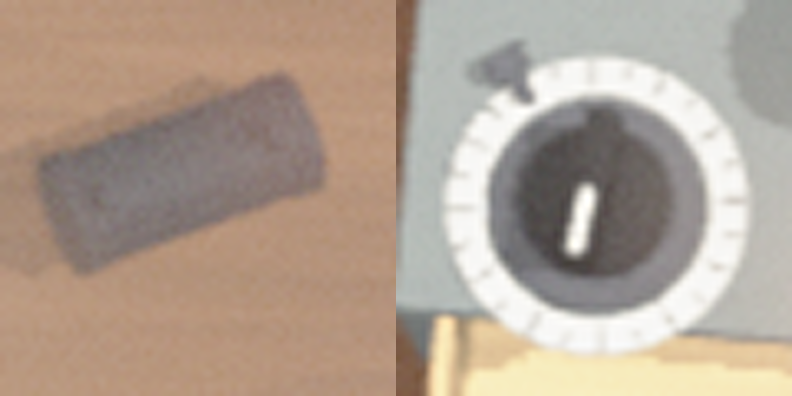

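View pics/crop2.png

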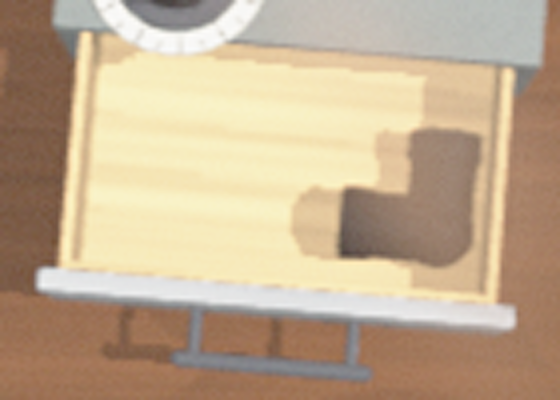

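Crop 1 shows the coupling black and straight, with two stub marks at full-image (384.7,184.5) and (409.1,174.7). The knob ring is centred at (249.5,126). The tab's inner end is at about (239.3,109.7), and the white line points down from (247.7,123) to (245.7,133). Crop 2 shows the drawer's front top edge running from (214.3,207.8) to (333.8,217), with the elbow on the right at about (308,183).

```bash
cat > h.py <<'E'
import pickle,numpy as np
from scipy.spatial.transform import Rotation as R
d=pickle.load(open("cam.pkl","rb"))
def rot(o): return R.from_euler('xyz',o,degrees=True).as_matrix()
def px(n,u,v,z):
    c=d[n];r=rot(c["orientation"])@np.linalg.inv(c["camera_matrix"])@[u,v,1]
    e=np.array(c["eye"]);return (e+r*(z-e[2])/r[2])[:2]
def proj(n,P):
    c=d[n];q=rot(c["orientation"]).T@(np.array(P)-c["eye"]);q=c["camera_matrix"]@q;return q[:2]/q[2]
def ang(v): return np.degrees(np.arctan2(v[1],v[0]))
E
python3 - <<'E'
from h import *
np.set_printoptions(precision=1,suppress=True)
T=lambda u,v,z:px("top",u,v,z)
a,b=T(384.7,184.5,64),T(409.1,174.7,64);print("stubs",a,b,(a+b)/2,np.linalg.norm(a-b),ang(a-b))
C=lambda x,y:(370+x/6.6,155+y/6.6)
print("body",np.mean([T(*C(x,y),30) for x,y in((42,160),(85,272),(290,75),(325,185))],0))
K=lambda x,y:(219+(x-396)/6.6,95+y/6.6)
k=T(*K(597,205),114);print("knob",k)
for n,x,y,z in(("tabin",530,97,118),("tabout",495,62,122)):
    p=T(*K(x,y),z)-k;print(n,p,np.linalg.norm(p),ang(p))
p,q=T(*K(585,187),154),T(*K(573,252),154);print("line",p-k,q-k,ang(q-p))
D=lambda x,y:(205+x/4,135+y/4)
a,b=T(*D(37,291),99),T(*D(515,328),99);m=(a+b)/2;print("front",a,b,np.linalg.norm(a-b),ang(a-b)-90,m)
a,b=T(*D(173,359),77),T(*D(370,376),77);print("handle",a,b,(a+b)/2,ang(a-b)-90)
for n,x,y in(("e.corner",470,262),("e.x",440,130),("e.y",342,225)):print(n,T(*D(x,y),45))
a,b=T(225.5,52,110),T(347.5,62,110);print("back",a,b,np.linalg.norm(a-b),ang(a-b)-90)
E
```

```text
stubs [ 565.7 -283.2] [ 593.2 -347.1] [ 579.4 -315.2] 69.5612785949577 113.31731895869898
body [ 579.8 -326.7]
knob [699.6  72.3]
tabin [40.4 26.7] 48.370230266882416 33.44171446754172
tabout [52.5 40.1] 66.08623580103874 37.37114667112923
line [-2.9  2.1] [-27.5   5.9] 171.37346147582937
front [490.9 156.3] [ 475.  -147.2] 303.8978270812817 -2.98717013498306 [482.9   4.6]
handle [450.7  70.3] [443.  -56.8] [446.9   6.7] -3.4968542326719074
e.corner [ 521.1 -122.7]
e.x [ 608.8 -101. ]
e.y [543.6 -37.2]
back [891.7 139.7] [ 874.1 -174.3] 314.5090516924199 -3.2111356918763363
```

```bash
python3 -m handwheel '[[[0.468,-0.084,0],[0,0,-80]],[[0.468,-0.084,0],[0,0,-80]],[[0.468,-0.084,0],[0,0,-80]],[[0.468,-0.084,0],[0,0,-80]],[[0.468,-0.084,0],[0,0,-80]],[[0.468,-0.084,0],[0,0,-80]],[[0.468,-0.084,0],[0,0,-80]],[[0.468,-0.084,0],[0,0,-80]],[[0.468,-0.084,0],[0,0,-80]],[[0.468,-0.084,0],[0,0,-80]]]' 1
python3 -m handwheel '[[[0,0,0],[0,0,-8]],[[0,0,0],[0,0,-16]],[[0,0,0],[0,0,-16]],[[0,0,0],[0,0,-16]],[[0,0,0],[0,0,-16]]]'
cat >> h.py <<'E'
import cv2
def wrist(name):
    from bench import monitor,eyes
    s=monitor.get_state();w=eyes.get_image("wrist")
    T=np.eye(4);T[:3,:3]=rot(s["tool_rot"]);T[:3,3]=s["eef_pos"];M=T@np.array(w["mount"])
    pickle.dump((w["pixels"],w["camera_matrix"],M),open(f"{name}.pkl","wb"))
    cv2.imwrite(f"pics/{name}.png",np.ascontiguousarray(w["pixels"][:,:,::-1]))
def wpx(name,u,v,z):
    p,K,M=pickle.load(open(f"{name}.pkl","rb"))
    a,b=(u-K[0][2])/K[0][0],(v-K[1][2])/K[1][1];r=np.hypot(a,b)
    q=M[:3,:3]@[np.sin(r)*a/r,np.sin(r)*b/r,np.cos(r)];e=M[:3,3];return (e+q*(z-e[2])/q[2])[:2]
E
python3 -c "
from h import *;wrist('w1')
from bench import monitor;s=monitor.get_state();print(s['eef_pos'],s['tool_rot'],s['q'],s['time'])
p,K,M=pickle.load(open('w1.pkl','rb'));print(K,M)"
```

```text
time: 1.1
eef_pos: [581.5, -315.9, 230.4]
tool_rot: [180.0, -0.1, 96.4]
force: [-0.4, -0.0, -0.2]
opening: 85.5
gripper_force: 0.0
time: 1.6
eef_pos: [578.2, -318.8, 231.1]
tool_rot: [-180.0, -0.0, 111.9]
force: [0.5, 0.3, 0.6]
opening: 85.6
gripper_force: 0.0
[ 578.22115911 -318.86348827  231.24421542] [-1.79994810e+02 -7.76613971e-03  1.11914328e+02] [-3.52743427e+01  3.07235564e+01  7.65341674e+00  6.69391998e+01
 -1.53829326e-04  3.28113287e+01] 1.65
[[325.1922621    0.         281.33759535]
 [  0.         325.1922621  206.13924796]
 [  0.           0.           1.        ]] [[ 9.27712178e-01  3.57163211e-01  1.08556695e-01  5.50296887e+02]
 [ 3.73295260e-01 -8.86935233e-01 -2.72023054e-01 -2.49472467e+02]
 [-8.73869670e-04  2.92882799e-01 -9.56147950e-01  3.74826069e+02]
 [ 0.00000000e+00  0.00000000e+00  0.00000000e+00  1.00000000e+00]]
```

View pics/w1.png

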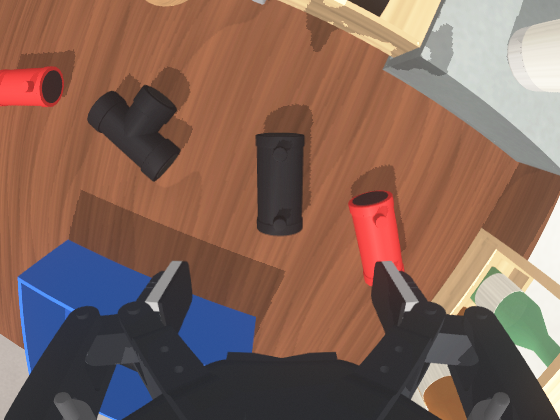

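The wrist view shows the coupling upright between (258,135)–(303,234), with its stubs at about (281,147) and (280,216). The tee is at (140,125) and the red look-alikes at (375,235) and (30,87).

Run:
```python
from h import *
np.set_printoptions(precision=1,suppress=True)
W=lambda u,v,z:wpx('w1',u,v,z)
a,b=W(282,147,64),W(280,216,64);print("stubs",a,b,(a+b)/2,np.linalg.norm(a-b),ang(a-b))
for z in(27,53):
  a,b=W(280.5,134,z),W(279.5,234,z);print("ends z",z,a,b,(a+b)/2,np.linalg.norm(a-b),ang(a-b))
a,b=W(258,184,30),W(303,184,30);print("sides",a,b,(a+b)/2,np.linalg.norm(a-b))
p,K,M=pickle.load(open('w1.pkl','rb'))
g=(p[120:245,240:320].max(2)<75).astype('uint8');n,l,st,c=cv2.connectedComponentsWithStats(g)
i=1+st[1:,4].argmax();r=cv2.minAreaRect(np.argwhere(l==i)[:,::-1].astype('float32')+[240,120] if 0 else (np.argwhere(l==i)[:,::-1]+[240,120]).astype('float32'));print(st[i],r)
```

```text
stubs [ 564.1 -282.8] [ 588.2 -348.1] [ 576.2 -315.4] 69.62555583209105 110.28613402562316
ends z 27 [ 559.  -274.3] [ 600.4 -380.4] [ 579.7 -327.3] 113.83356085754781 111.3022584809971
ends z 53 [ 558.3 -272.4] [ 596.6 -370.6] [ 577.5 -321.5] 105.32450173438255 111.3022584809971
sides [ 556.4 -333.7] [ 601.9 -315.4] [ 579.2 -324.5] 49.037428961236586
[  16   13   49  102 4558] ((280.0, 183.5), (101.0, 48.0), 90.0)
```

```bash
python3 -m handwheel '[[[-0.003,-0.001,0.05],[0,0,0]],[[-0.003,-0.001,0.1],[0,0,0]],[[-0.003,-0.001,0.14],[0,0,0]],[[-0.003,-0.001,0.17],[0,0,0]],[[-0.003,-0.001,0.19],[0,0,0]],[[-0.003,-0.001,0.205],[0,0,0]],[[-0.003,-0.001,0.215],[0,0,0]],[[-0.003,-0.001,0.221],[0,0,0]],[[-0.003,-0.001,0.221],[0,0,0]],[[-0.003,-0.001,0.221],[0,0,0]]]' 1
python3 -m handwheel '[[[0,0,0],[0,0,0]],[[0,0,0],[0,0,0]],[[0,0,0],[0,0,0]],[[0,0,0],[0,0,0]],[[0,0,0],[0,0,0]],[[0,0,0],[0,0,0]],[[0,0,0],[0,0,0]],[[0,0,0],[0,0,0]]]' -1
```

```text
time: 2.65
eef_pos: [579.3, -322.2, 11.3]
tool_rot: [180.0, 0.1, 112.0]
force: [-0.4, -0.2, 0.1]
opening: 85.6
gripper_force: 0.0
time: 3.45
eef_pos: [579.2, -322.3, 11.4]
tool_rot: [180.0, 0.1, 112.0]
force: [-0.5, 0.6, 5.6]
opening: 48.2
gripper_force: 62.7
```

```bash
python3 -m handwheel '[[[0,0,-0.03],[0,0,0]],[[0,0,-0.07],[0,0,0]],[[0,0,-0.12],[0,0,0]],[[0,0,-0.16],[0,0,0]],[[0.03,0.01,-0.16],[0,0,4]],[[0.07,0.025,-0.16],[0,0,8]],[[0.11,0.04,-0.16],[0,0,12]],[[0.15,0.055,-0.16],[0,0,16]],[[0.19,0.07,-0.16],[0,0,20]],[[0.23,0.085,-0.16],[0,0,25]]]'
python3 -m handwheel '[[[0.037,0.028,0],[0,0,0]],[[0.074,0.056,0],[0,0,0]],[[0.1,0.08,0],[0,0,0]],[[0.1,0.1,0],[0,0,0]],[[0.1,0.1,0],[0,0,0]],[[0.1,0.1,0],[0,0,0]]]'
```

```text
time: 4.45
eef_pos: [570.6, -74.9, 170.0]
tool_rot: [-180.0, -0.0, 86.8]
force: [1.0, 0.7, -0.9]
opening: 48.5
gripper_force: 62.5
time: 5.05
eef_pos: [675.4, 18.0, 169.3]
tool_rot: [-179.9, 0.0, 87.0]
force: [-0.2, 0.4, -2.4]
opening: 48.4
gripper_force: 62.6
```

The second call overshot in x because I left the yaw change out of its axes. Nothing was touched, so I'll go up a little and back over the drawer.

```bash
python3 -m handwheel '[[[0,0,-0.015],[0,0,0]],[[0,-0.04,-0.015],[0,0,0]],[[0,-0.08,-0.015],[0,0,0]],[[0.02,-0.112,-0.015],[0,0,0]],[[0.036,-0.112,-0.015],[0,0,0]],[[0.036,-0.112,-0.015],[0,0,0]],[[0.036,-0.112,-0.015],[0,0,0]]]'
python3 -c "
from h import *;wrist('w2')
from bench import eyes;cv2.imwrite('pics/side2.png',np.vstack([eyes.get_image('top')['pixels'][90:250,160:370,::-1].repeat(2,0).repeat(2,1)]))
a=cv2.imread('pics/w2.png');b=cv2.imread('pics/side2.png');a=cv2.resize(a,(427,320));cv2.imwrite('pics/m2.png',np.hstack([a,b])[:,:800])"
```

```text
time: 5.75
eef_pos: [566.7, 59.3, 185.8]
tool_rot: [179.9, 0.0, 87.0]
force: [0.7, -0.3, -2.3]
opening: 48.2
gripper_force: 63.0
```

View pics/m2.png

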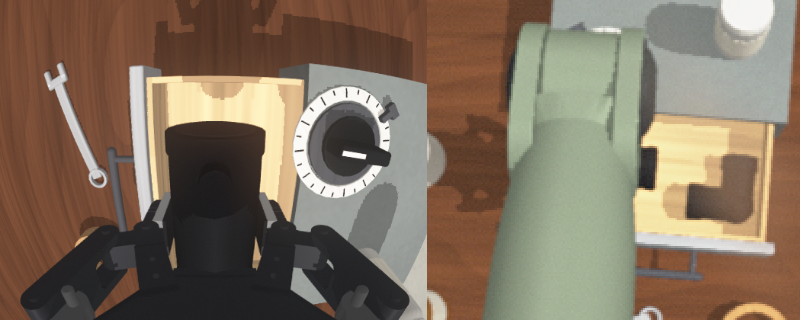

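The coupling hangs level in the grip over the left part of the drawer, stubs up, with the elbow clear on the right. In the wrist view the knob is near (345,140), and the tab is at (388,110) in the montage. I'll check the clearances numerically.

Run:
```python
from h import *
np.set_printoptions(precision=1,suppress=True)
W=lambda u,v,z:wpx('w2',u*1.3115,v*1.3115,z)
print("panel outer",W(131,67,99),"inner floor-side top",W(148,78,99),"warmer front top",W(308,65,110),"left wall top",W(225,77,88))
```

```text
panel outer [492.6 156.4] inner floor-side top [508.7 143.8] warmer front top [656.4 149.8] left wall top [580.9 139.6]
```

```bash
python3 -m handwheel '[[[0,0,0.04],[0,0,0]],[[0,0,0.075],[0,0,0]],[[0,0,0.1],[0,0,0]],[[0,0,0.115],[0,0,0]],[[0,0,0.125],[0,0,0]],[[0,0,0.132],[0,0,0]],[[0,0,0.137],[0,0,0]],[[0,0,0.141],[0,0,0]],[[0,0,0.145],[0,0,0]],[[0,0,0.145],[0,0,0]]]'
```

```text
time: 6.85
eef_pos: [566.3, 59.7, 40.2]
tool_rot: [-180.0, 0.0, 87.0]
force: [0.6, 0.2, -1.3]
opening: 48.4
gripper_force: 63.0
```

```bash
python3 -m handwheel '[[[0,0,0.002],[0,0,0]],[[0,0,0.004],[0,0,0]],[[0,0,0.006],[0,0,0]],[[0,0,0.007],[0,0,0]],[[0,0,0.007],[0,0,0]],[[0,0,0.007],[0,0,0]]]'
```

```text
time: 7.45
eef_pos: [566.5, 59.8, 33.4]
tool_rot: [180.0, -0.0, 87.0]
force: [0.9, -1.0, -1.1]
opening: 48.3
gripper_force: 63.1
```

```bash
python3 -m handwheel '[[[0,0,0.001],[0,0,0]],[[0,0,0.001],[0,0,0]],[[0,0,0.001],[0,0,0]],[[0,0,0.001],[0,0,0]],[[0,0,0.001],[0,0,0]],[[0,0,0.001],[0,0,0]]]' 0.6
python3 -m handwheel '[[[0,0,-0.01],[0,0,0]],[[0,0,-0.03],[0,0,0]],[[0,0,-0.06],[0,0,0]],[[0,0,-0.1],[0,0,0]],[[0,0,-0.15],[0,0,0]],[[0,0,-0.18],[0,0,0]],[[0,-0.04,-0.18],[0,0,0]],[[0,-0.08,-0.18],[0,0,0]],[[0,-0.08,-0.18],[0,0,0]],[[0,-0.08,-0.18],[0,0,0]]]'
python3 -c "
from h import *;wrist('w3');a=cv2.imread('pics/w3.png')
from bench import eyes;b=eyes.get_image('side')['pixels'][130:290,130:340,::-1].repeat(2,0).repeat(2,1)
cv2.imwrite('pics/m3.png',np.hstack([cv2.resize(a,(380,320)),b])[:,:800])"
```

```text
time: 8.05
eef_pos: [566.2, 59.7, 32.3]
tool_rot: [-180.0, -0.0, 87.0]
force: [0.3, -0.2, -0.2]
opening: 67.9
gripper_force: 0.0
time: 9.05
eef_pos: [486.0, 64.0, 213.3]
tool_rot: [179.9, -0.0, 87.0]
force: [0.6, -0.2, 0.4]
opening: 68.1
gripper_force: 0.0
```

View pics/m3.png

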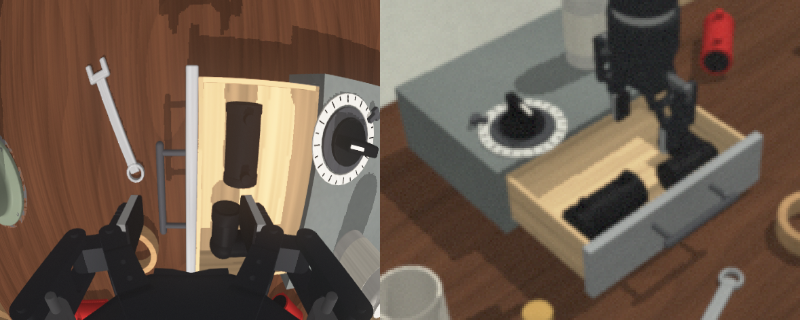

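The coupling lies flat, stubs up, in the left half, with the elbow undisturbed on the right. In the side crop the coupling is at about (605,205) and the elbow at (685,165). Next I close the fingers, go in front of the handle and push.

```bash
python3 -m handwheel '[[[-0.02,-0.03,0],[0,0,0]],[[-0.04,-0.06,0],[0,0,0]],[[-0.063,-0.093,0],[0,0,0]],[[-0.063,-0.093,0.03],[0,0,0]],[[-0.063,-0.093,0.07],[0,0,0]],[[-0.063,-0.093,0.11],[0,0,0]],[[-0.063,-0.093,0.14],[0,0,0]],[[-0.063,-0.093,0.16],[0,0,0]],[[-0.063,-0.093,0.16],[0,0,0]],[[-0.063,-0.093,0.16],[0,0,0]]]' -1
python3 -m handwheel '[[[0,0.008,0],[0,0,0]],[[0,0.016,0],[0,0,0]],[[0,0.024,0],[0,0,0]],[[0,0.032,0],[0,0,0]],[[0,0.04,0],[0,0,0]],[[0,0.046,0],[0,0,0]],[[0,0.052,0],[0,0,0]],[[0,0.058,0],[0,0,0]],[[0,0.064,0],[0,0,0]],[[0,0.07,0],[0,0,0]]]'
```

```text
time: 10.15
eef_pos: [391.1, 5.6, 52.4]
tool_rot: [-180.0, -0.0, 87.0]
force: [-0.1, 0.3, -0.0]
opening: 0.2
gripper_force: 0.0
time: 11.15
eef_pos: [460.5, 2.1, 52.2]
tool_rot: [-180.0, 0.0, 87.0]
force: [-1.1, -0.7, 0.3]
opening: -0.1
gripper_force: 0.6
```

```bash
python3 -m handwheel '[[[0,0.006,0],[0,0,0]],[[0,0.012,0],[0,0,0]],[[0,0.018,0],[0,0,0]],[[0,0.024,0],[0,0,0]],[[0,0.03,0],[0,0,0]],[[0,0.036,0],[0,0,0]],[[0,0.042,0],[0,0,0]],[[0,0.048,0],[0,0,0]],[[0,0.054,0],[0,0,0]],[[0,0.06,0],[0,0,0]]]'
python3 -m handwheel '[[[0,0.004,0],[0,0,0]],[[0,0.008,0],[0,0,0]],[[0,0.012,0],[0,0,0]],[[0,0.016,0],[0,0,0]],[[0,0.02,0],[0,0,0]],[[0,0.024,0],[0,0,0]],[[0,0.028,0],[0,0,0]],[[0,0.032,0],[0,0,0]],[[0,0.034,0],[0,0,0]],[[0,0.034,0],[0,0,0]]]'
```

```text
time: 12.15
eef_pos: [520.6, -1.0, 52.3]
tool_rot: [-180.0, -0.0, 87.0]
force: [-0.4, -1.2, -1.0]
opening: -0.4
gripper_force: 0.6
time: 13.15
eef_pos: [554.7, -2.6, 52.3]
tool_rot: [180.0, -0.0, 87.0]
force: [-0.3, -0.2, -0.6]
opening: -0.3
gripper_force: 0.0
```

```bash
python3 -m handwheel '[[[0,0.002,0],[0,0,0]],[[0,0.004,0],[0,0,0]],[[0,0.006,0],[0,0,0]],[[0,0.008,0],[0,0,0]],[[0,0.01,0],[0,0,0]]]'
python3 -m handwheel '[[[0,0.002,0],[0,0,0]],[[0,0.004,0],[0,0,0]],[[0,0.006,0],[0,0,0]],[[0,0.008,0],[0,0,0]],[[0,0.01,0],[0,0,0]]]'
```

```text
time: 13.65
eef_pos: [564.1, -3.1, 52.3]
tool_rot: [-180.0, -0.0, 87.0]
force: [-1.7, 0.4, -0.3]
opening: 0.4
gripper_force: 0.5
time: 14.15
eef_pos: [574.2, -3.7, 52.3]
tool_rot: [-180.0, -0.0, 87.0]
force: [-1.5, 0.0, 0.5]
opening: 0.2
gripper_force: 0.5
```

```bash
python3 -m handwheel '[[[0,0.002,0],[0,0,0]],[[0,0.004,0],[0,0,0]],[[0,0.006,0],[0,0,0]],[[0,0.007,0],[0,0,0]]]'
python3 -c "
from h import *
from bench import eyes;b=eyes.get_image('side')['pixels'][130:290,130:340,::-1].repeat(2,0).repeat(2,1);t=eyes.get_image('top')['pixels'][40:240,200:370,::-1].repeat(2,0).repeat(2,1)
cv2.imwrite('pics/m4.png',np.hstack([t[:320],b])[:,:800])"
```

```text
time: 14.55
eef_pos: [579.0, -4.0, 52.1]
tool_rot: [-179.8, 0.0, 87.0]
force: [-8.7, 2.3, 7.1]
opening: 0.2
gripper_force: 4.3
```

View pics/m4.png

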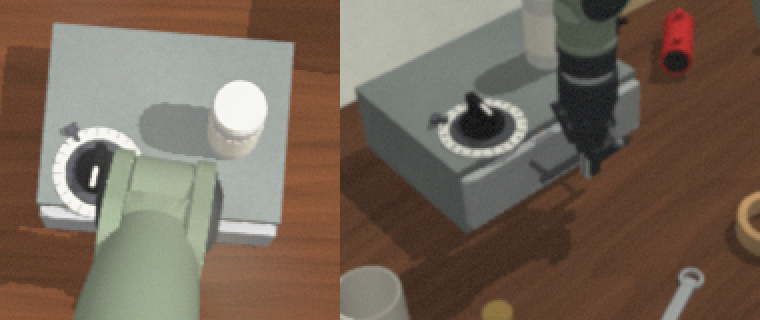

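The drawer front sits flush with the cabinet, and the force rose to about 9 N at the stop. I give it one slightly firmer push, then go back, up and over the knob.

```bash
python3 -m handwheel '[[[0,0.002,0],[0,0,0]],[[0,0.002,0],[0,0,0]],[[0,0.002,0],[0,0,0]],[[0,-0.03,0],[0,0,0]],[[0,-0.06,0],[0,0,0]],[[0,-0.06,0],[0,0,0]]]'
python3 -m handwheel '[[[0,0,-0.05],[0,0,0]],[[0,0,-0.1],[0,0,0]],[[0,0,-0.15],[0,0,0]],[[0,0,-0.19],[0,0,-8]],[[0.02,0.04,-0.19],[0,0,-16]],[[0.04,0.08,-0.19],[0,0,-24]],[[0.06,0.12,-0.19],[0,0,-32]],[[0.08,0.16,-0.19],[0,0,-40]],[[0.085,0.18,-0.19],[0,0,-48]],[[0.085,0.18,-0.19],[0,0,-56]]]' 1
python3 -m handwheel '[[[0,0,0],[0,0,-8]],[[0,0,0],[0,0,-16]],[[0,0,0],[0,0,-24]],[[0,0,0],[0,0,-28]],[[0,0,0],[0,0,-28]],[[0,0,0],[0,0,-28]]]'
python3 -c "
from h import *;wrist('w5')
from bench import monitor;s=monitor.get_state();print(s['q'],s['time'])"
```

```text
time: 15.25
eef_pos: [516.5, -0.6, 51.7]
tool_rot: [-179.7, 0.0, 87.0]
force: [-0.5, 0.2, -0.2]
opening: 0.1
gripper_force: 0.0
time: 16.25
eef_pos: [708.6, 75.4, 241.0]
tool_rot: [179.9, 0.1, 143.4]
force: [-0.9, 0.2, -0.9]
opening: 85.7
gripper_force: 0.0
time: 16.85
eef_pos: [705.9, 74.4, 242.4]
tool_rot: [180.0, 0.1, 170.9]
force: [-0.5, -0.2, -0.0]
opening: 85.5
gripper_force: 0.0
[ 7.14554512e-02  3.63598607e+01  1.89235170e+01  7.25200188e+01
 -8.37954382e-03  9.12024083e+00] 16.9
```

View pics/w5.png

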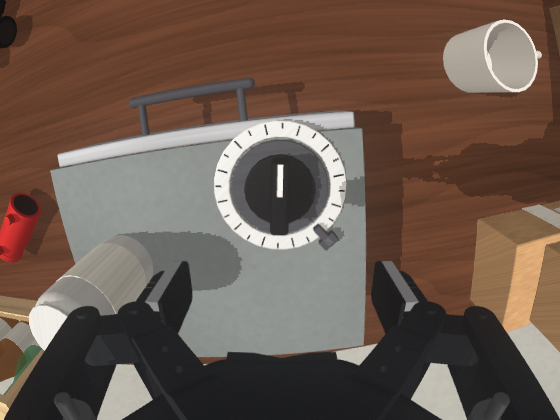

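The wrist view shows the drawer shut. The ring spans (214..345, 121..250), the white line runs from (280,165) to (280,197), and the tab goes from its inner end at (318,227) out to (329,239).

Run:
```python
from h import *
np.set_printoptions(precision=1,suppress=True)
p,K,M=pickle.load(open('w5.pkl','rb'))
g=(p[110:260,205:355].min(2)>185).astype('uint8')
n,l,st,ce=cv2.connectedComponentsWithStats(g)
i=1+st[1:,4].argmax();pts=np.argwhere(l==i)[:,::-1]+[205,110]
h=cv2.convexHull(pts.astype('int32'))[:,0]
P=np.array([wpx('w5',u,v,114) for u,v in h]);A=np.c_[2*P,np.ones(len(P))]
s=np.linalg.lstsq(A,(P**2).sum(1),rcond=None)[0];k=s[:2];print("knob",k,"r",np.sqrt(s[2]+k@k))
for j in range(1,n):
  if j!=i and st[j,4]>20:
    q=np.argwhere(l==j)[:,::-1]+[205,110];W=np.array([wpx('w5',u,v,155) for u,v in q]);m=W.mean(0);v=np.linalg.svd(W-m)[2][0];print("line",st[j],m-k,ang(v),ang(-v))
for u,v,z in((318,226,118),(321,231,120),(329,239,122)):
  q=wpx('w5',u,v,z)-k;print("tab",q,np.linalg.norm(q),ang(q))
print("bar ends",wpx('w5',280,156,154)-k,wpx('w5',279.5,235,154)-k,wpx('w5',279.5,235,122)-k)
cv2.imwrite('pics/tab.png',cv2.resize(p[205:255,295:350,::-1],None,fx=10,fy=10,interpolation=cv2.INTER_CUBIC))
```

```text
knob [692.7  69.3] r 60.8799860014066
line [ 81   3  67  15 559] [-48.9  48.6] -98.72853972349235 81.27146027650764
line [ 72  55   6  32 166] [-9.9  7.5] -10.234368514245302 169.76563148575468
tab [43.6 32.9] 54.67281802735052 37.026968629362415
tab [48.  34.9] 59.32396203352778 36.006449281187734
tab [55.9 40.9] 69.31817085976652 36.19563080968716
bar ends [-27.9  10.5] [32.2  0.5] [45.1 -1.7]
```

View pics/tab.png

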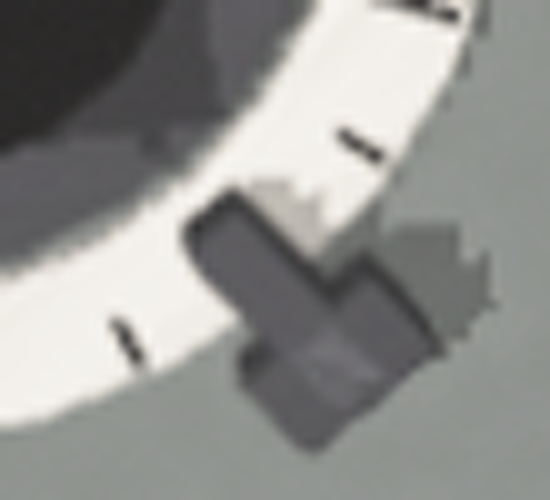

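Run:
```python
from h import *
from scipy.optimize import least_squares
np.set_printoptions(precision=1,suppress=True)
p,K,M=pickle.load(open('w5.pkl','rb'))
g=(p[110:260,205:355].min(2)>185).astype('uint8')
n,l,st,ce=cv2.connectedComponentsWithStats(g)
i=1+st[1:,4].argmax()
c,_=cv2.findContours((l==i).astype('uint8'),cv2.RETR_CCOMP,cv2.CHAIN_APPROX_NONE)
pts=np.vstack(c)[:,0]+[205,110]
P=np.array([wpx('w5',u,v,114) for u,v in pts])
r=np.hypot(*(P-[698,71]).T)
for R0 in(58,44):
  Q=P[(abs(r-R0)<7)]
  s=least_squares(lambda x:np.hypot(*(Q-x[:2]).T)-x[2],[698,71,R0],loss='soft_l1',f_scale=.5);print(R0,s.x,len(Q))
  if R0==58:k=s.x[:2]
for u,v,z in((316.2,226.5,119),(324,236,122),(332.5,244.5,122)):
  q=wpx('w5',u,v,z)-k;print("tab",q,np.linalg.norm(q),ang(q))
print("line ctr",wpx('w5',280,181,154)-k)
print("bar",wpx('w5',280,156,154)-k,wpx('w5',279.5,214,154)-k)
```

```text
58 [697.2  73.2  56.4] 636
44 [697.6  73.4  45. ] 441
tab [38.9 27.3] 47.57541897651582 35.06591367840469
tab [47.8 32.9] 58.0480678748768 34.56539361734864
tab [57.3 39.6] 69.63786313421859 34.66913726651238
line ctr [-14.2   3.7]
bar [-32.4   6.6] [10.8 -0.7]
```

```bash
python3 -m handwheel '[[[0.008,-0.0025,0.02],[0,0,1]],[[0.008,-0.0025,0.05],[0,0,1]],[[0.008,-0.0025,0.075],[0,0,1]],[[0.008,-0.0025,0.095],[0,0,1]],[[0.008,-0.0025,0.105],[0,0,1]],[[0.008,-0.0025,0.111],[0,0,1]],[[0.008,-0.0025,0.111],[0,0,1]],[[0.008,-0.0025,0.111],[0,0,1]]]' 1
python3 -m handwheel '[[[0,0,0],[0,0,0]],[[0,0,0],[0,0,0]],[[0,0,0],[0,0,0]],[[0,0,0],[0,0,0]],[[0,0,0],[0,0,0]],[[0,0,0],[0,0,0]],[[0,0,0],[0,0,0]],[[0,0,0],[0,0,0]],[[0,0,0],[0,0,0]]]' -1
```

```text
time: 17.7
eef_pos: [697.7, 73.3, 132.4]
tool_rot: [180.0, 0.1, 170.0]
force: [-0.1, 0.3, -0.4]
opening: 85.4
gripper_force: 0.0
time: 18.6
eef_pos: [697.1, 74.1, 131.7]
tool_rot: [179.9, 0.0, 170.1]
force: [-0.7, 4.2, 4.2]
opening: 12.9
gripper_force: 60.0
```

```bash
python3 -m handwheel '[[[0,0,0],[0,0,6]],[[0,0,0],[0,0,12]],[[0,0,0],[0,0,18]],[[0,0,0],[0,0,24]],[[0,0,0],[0,0,30]],[[0,0,0],[0,0,36]],[[0,0,0],[0,0,42]],[[0,0,0],[0,0,48]],[[0,0,0],[0,0,54]],[[0,0,0],[0,0,60]]]'
python3 -m handwheel '[[[0,0,0],[0,0,6]],[[0,0,0],[0,0,12]],[[0,0,0],[0,0,18]],[[0,0,0],[0,0,24]],[[0,0,0],[0,0,30]],[[0,0,0],[0,0,36]],[[0,0,0],[0,0,42]],[[0,0,0],[0,0,48]],[[0,0,0],[0,0,54]],[[0,0,0],[0,0,60]]]'
python3 -m handwheel '[[[0,0,0],[0,0,6]],[[0,0,0],[0,0,11]],[[0,0,0],[0,0,15]],[[0,0,0],[0,0,15]],[[0,0,0],[0,0,15]],[[0,0,0],[0,0,15]]]'
```

```text
time: 19.6
eef_pos: [697.4, 74.6, 131.7]
tool_rot: [179.9, -0.1, 109.8]
force: [0.6, 5.6, 2.6]
opening: 12.5
gripper_force: 59.9
time: 20.6
eef_pos: [698.1, 74.6, 131.7]
tool_rot: [180.0, -0.2, 49.8]
force: [2.4, 5.5, 0.6]
opening: 13.0
gripper_force: 59.7
time: 21.2
eef_pos: [698.2, 74.5, 131.7]
tool_rot: [-180.0, -0.2, 35.1]
force: [2.5, 5.9, 1.6]
opening: 12.7
gripper_force: 59.7
```

```bash
python3 -m handwheel '[[[0,0,0],[0,0,0]],[[0,0,0],[0,0,0]],[[0,0,0],[0,0,0]],[[0,0,0],[0,0,0]],[[0,0,0],[0,0,0]],[[0,0,-0.02],[0,0,0]],[[0,0,-0.06],[0,0,0]],[[0,0,-0.11],[0,0,0]],[[0,0,-0.11],[0,0,0]],[[0,0,-0.11],[0,0,0]]]' 1
python3 -c "
from h import *;wrist('w6')"
```

```text
time: 22.2
eef_pos: [698.0, 73.2, 243.4]
tool_rot: [179.9, -0.2, 35.0]
force: [-0.8, 0.0, -1.1]
opening: 85.7
gripper_force: 0.0
```

View pics/w6.png

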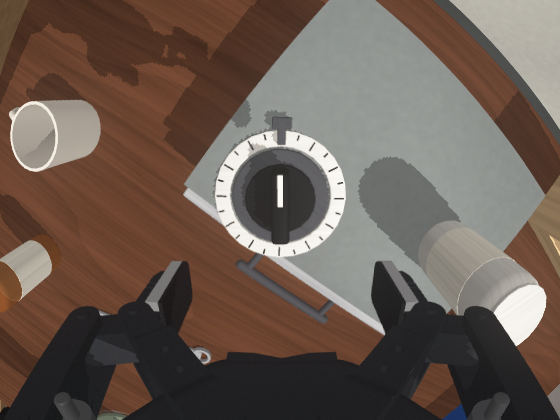

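The white line at (280,175–207) points straight at the tab at (281,130), and the drawer front is flush. The arm is clear of everything, so I hand in.

```bash
python3 -c "
from bench import order;print(order.finish_job())"
```

```text
the job is handed in; nothing more can be done
None
```

The job is handed in, with no verdict returned: the coupling lies flat, stubs up, beside the elbow, the drawer was pushed to its stop, and after that the knob's white line was turned to the index tab.

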